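# Flip the status flag of the clamped mould

## Task

The clamped mould has cured: tip the status flag on the stand in front of it right over its pivot, so that its paddle lies fully down on the other side with the bar face up. Only push it with the fingertips or the outside of the fingers, do not pinch it; do not shift or lift its stand, and leave the other flag, in front of the open frame, and everything else where they are.

Things in the scene. Friction and masses are not known exactly. Their poses are not given: they have to be found in the camera images.
- clamped_mould: the clamped mould, fixed: grey-topped sandwich of boards round white plaster, 130 x 230 mm, top at z = 83 mm, with a bright arched handle and three bar clamps up to 210 mm high, at x = 20, y = +-123 and x = 73, y = 0. Origin: centre of its underside.
- open_frame: the open casting frame, fixed: shallow open wooden box 150 x 240 x 65 mm with white plaster inside. Origin: centre of its underside.
- mould_stand: stand of the flag to flip, just on the robot's side of the clamped mould: steel plate 100 x 170 x 12 mm (own x, y, z), loose, 1.8 kg. Origin: centre of underside. Ears at x = +-37 (6 thick, 24 along y, tops z = 83, 68 between) carry a pivot along x at z = 75. Thin posts (10 x 8, tops z = 68) at x = 0, y = +-62 under the paddle's two rests.
- mould_flag (a joint): angle of the paddle to flip: rad. 0: blade level towards its stand's +y, tail towards -y, disc face up; 1.57: blade straight up; 3.14: blade level towards -y, bar face up (stops at both). Starts 0 to 0.25. Stiff, 0.05 Nm: stays where left; 2 to 4 N on tail or blade moves it; pushing the tail down raises the blade; a level push on the end of a low blade (under 0.9) can bind.
- mould_disc_face: disc-side half of the paddle to flip, a wooden board 6 mm thick in all, centred on the pivot: blade 56 wide, from 7 to 78 mm from the pivot; opposite it a tail 40 wide, from 7 to 50 mm. A raised dark steel disc (38 diameter, 2 high) on the blade, up at the start. Origin on the pivot, y along the blade, z out of this face.
- mould_bar_face: bar-side half (3 mm thick) of the same paddle: a raised dark steel bar (52 long along the blade, 12 wide, 2 high), facing down at the start. Origin on the pivot, y along the blade; this face looks to its -z.
- frame_stand: stand of the other flag, just on the robot's side of the open frame, exactly like mould_stand; to be left alone.
- frame_flag (a joint): angle of the other paddle, to be left alone: rad. 0: blade level towards its stand's +y, tail towards -y, disc face up; 1.57: blade straight up; 3.14: blade level towards -y, bar face up (stops at both). Starts 0 to 0.25. Stiff, 0.05 Nm: stays where left; 2 to 4 N on tail or blade moves it; pushing the tail down raises the blade; a level push on the end of a low blade (under 0.9) can bind.
- small_bottle: small white bottle, 40 diameter, 85 high (mm); stands by, leave alone. Origin: on its underside.
- mixing_cup: empty white plastic cup, 60 diameter, 75 high (mm); stands by, leave alone. Origin: on its underside.
- glue_jar: white jar with blue cap, 66 diameter, 80 high (mm); stands by, leave alone. Origin: on its underside.
- resin_bottle: big white bottle with blue cap, 80 diameter, 200 high (mm); stands by, leave alone. Origin: on its underside.
- screwdriver: screwdriver lying flat; stands by, leave alone. Origin: on its underside.
- tin: steel tin, 72 diameter, 100 high (mm); stands by, leave alone. Origin: on its underside.
- rule: folded wooden rule lying flat, 200 x 28 x 14 (mm); stands by, leave alone. Origin: on its underside.

How it is judged:
At the end, for the whole second after the job is handed in: The paddle of the flag in front of the clamped mould lies within 10 degrees of level on its other side, bar face up and at rest; both stands are within 20 mm of where they began; the other flag is still at its start side (below 0.4 rad) and the bystanders are within 30 mm of where they began (value of joint mould_flag above 2.97 rad and velocity of joint mould_flag between -0.1 and 0.1 rad/s and linear speed of mould_stand below 0.02 m/s and distance of each of mould_stand, frame_stand from where it was at the start of the episode below 0.02 m and value of joint frame_flag below 0.4 rad and distance of each of small_bottle, mixing_cup, glue_jar, resin_bottle, screwdriver, tin, rule from where it was at the start of the episode below 0.03 m); the robot touches nothing.
It fails at once if the paddle is pinched (over 8 N of the fingers on both of its halves at once) (contact force between each of mould_disc_face, mould_bar_face and the fingers above 8 N).
It fails at once if a flag stand is shoved, dragged or lifted by more than 20 mm (distance of any of mould_stand, frame_stand from where it was at the start of the episode above 0.02 m).
It fails at once if the other flag is raised (over 0.4 rad) (value of joint frame_flag above 0.4 rad).
It fails at once if a bystander is moved or lifted by more than 30 mm (distance of any of small_bottle, mixing_cup, glue_jar, resin_bottle, screwdriver, tin, rule from where it was at the start of the episode above 0.03 m).
It also fails if it takes over 54 s, if anything falls off the work surface, if the arm or the gripper's body presses on something with over 40 N, if the wrist force passes 120 N, or if a joint passes its speed limit or range.

## Robot

A 6-joint arm with a two-finger parallel gripper is mounted at the origin on the work surface. World frame = base frame: x ahead of the robot, y to its left, z up, the work surface at z = 0. Lengths are in m, angles in rad, forces in N, time in s.
With the tool pointing down it reaches from about 0.225 to 0.875 m from the base axis. Payload 3.4 kg.
Tool frame: the origin (TCP) lies at the very end of the fingers, on their centre line; the grasp point (between the pads) lies 19 mm behind it; z points along the fingers, y is the line along which they close (so a half turn about z gives the same grasp; the last joint's range is limited). The gripper opens to 85 mm and grips with 20 to 120 N. Pads are 22 mm wide; open, the fingers measure 114 mm over their backs; the gripper's body (76 mm by 85 mm) begins 54 mm behind the grasp point. The pads swing forward as they close: fully open they stand 13 mm farther back than shut.
Start: joints at [-1.465, 0.276, 1.505, -0, 1.361, -0.121], TCP at [0.129, -0.56, 0.231] pointing down, gripper open.
Joint ranges: [-2.89, 2.89], [-0.75, 2.08], [0.22, 2.7], [-1.18, 4.32], [0.11, 2.71], [-2.7, 2.7]. Speed limits (rad/s): [2.57, 2.57, 3.14, 3.14, 3.14, 3.14].

## Interface

Orientations are given as a unit quaternion [w, x, y, z].
In Python, from rig import get_state, optics, sign_off gives the robot as it stands.
- The arm moves only by the tool send_rows, never from a script. Its argument "increments" is a list of rows, each an object with "gripper": the gripper's target within -1 to 1 (shut at 1, half-way at 0, fully open at -1); "linear": the shift along the world's x, y, z in m, a list of three; "delta_rot": the turn, a rotation vector about the world's x, y, z in rad, a list of three. In form: [{"gripper": gripper, "linear": [dx, dy, dz], "delta_rot": [rx, ry, rz]}, ...]. A call has 1 to 8 rows; each row is the pose to reach, as a shift and turn from the pose commanded when the call began; what a row does not reach only later rows make up. A row lasts 1/10 s, in which the tool goes at most 50 mm and 8.59 degrees, less where a joint would pass 70% of its speed; a pose out of reach is approached as far as the arm can. A call with a gripper value outside its range is refused whole. The fingers move at their own pace and stop on an object; "newtons" is the grip in N (left out, the last holds). Time passes only in rows, so rows that repeat a pose let the fingers close. It gives the time, the measured TCP pose, the force, the opening and the grip force at its end, in the units of the state.
- get_state(): the state, without advancing time (a new reading comes with each control period).
- optics.get_image(name): name is "scene" or "top"; returns a dict with "pixels" (384x512x3 uint8, blue, green, red), "K" (3x3 intrinsics, pixels), "rvec" (rotation vector, rad) and "tvec" (3), from world to camera coordinates, as OpenCV has them. Camera axes: x right, y down, z forward; pixel columns grow to the right and rows downward; lengths in m; the calibration is good to about 2 mm. A picture is of the moment at which its call begins. There is no depth.
- sign_off(): hands the job in; it is judged then, once.
The state is a dict: "clock": time; "qpos": joint angles; "qd": joint speeds; "effort": joint torques, N m; "position": TCP position; "ee_rot": TCP orientation; "contact_force": force on the tool from outside, world axes, zero at the start; "moment": the same for the moment, N m; "width": finger opening in m; "gripper_force": force on a finger pad.
Only numpy, scipy, OpenCV 4.12 (cv2) and the standard library are available. Lean on these libraries where they do the work, as an engineer would, in place of code of your own. Each camera call takes 0.05 s, during which the arm holds its last target. There are 200 camera calls.

## Working session

There is one attempt and no reset: what is moved stays moved. The work goes in short steps, Python scripts to look and compute and a tool call to move; the robot and the scene stay as the last step left them, time stands still between calls to the robot, and variables do not carry over. Pictures are saved under pics/ and viewed, at most 10 in all, crops included, and the job is handed in when it is done.

Besides the shell and the picture viewer there is one more tool, called after "Call:" as name([rows], argument=value, ...), one row to a line, values as JSON. send_rows: Moves the arm, as the interface text tells. Its arguments: {"type":"object","properties":{"increments":{"type":"array"},"newtons":{"type":"number"}},"required":["increments"]}

```bash
mkdir -p pics; cat > h.py <<'E'
import numpy as np, cv2
from rig import get_state, optics, sign_off
def grab(n,f):
    d=optics.get_image(n); cv2.imwrite('pics/'+f,d['pixels']); np.savez('pics/'+f+'.npz',**d); return d
def ray(d,uv,z):
    R=cv2.Rodrigues(np.array(d['rvec'],float))[0]; t=np.array(d['tvec'],float).ravel(); c=-R.T@t
    p=R.T@np.linalg.inv(d['K'])@np.array([uv[0],uv[1],1.]); return c+p*(z-c[2])/p[2]
def proj(d,P): return cv2.projectPoints(np.array(P,float).reshape(-1,3),np.array(d['rvec'],float),np.array(d['tvec'],float),np.array(d['K'],float),None)[0].reshape(-1,2)
E
python3 - <<'E'
from h import *
for n in('top','scene'):
    d=grab(n,n+'0.png'); im=cv2.resize(d['pixels'],(800,600),interpolation=cv2.INTER_CUBIC); cv2.imwrite(f'pics/{n}0b.png',im)
s=get_state(); print(s)
E
```

```text
{'clock': 0.1, 'qpos': array([-1.46498863e+00,  2.76499629e-01,  1.50600288e+00,  5.11620383e-07,
        1.36071956e+00, -1.21020037e-01]), 'qd': array([-0.00156265, -0.00095012, -0.00360499, -0.00274649, -0.00332179,
       -0.00048625]), 'effort': array([ 1.65179656e-03, -4.17698872e+01, -2.46404725e+01, -1.80509278e-04,
        5.81931658e-03,  1.71625658e-05]), 'position': array([ 0.1292432 , -0.55979571,  0.230546  ]), 'ee_rot': array([-8.14680748e-04,  9.93575215e-01,  1.13170796e-01,  6.44687078e-06]), 'contact_force': array([0.15599286, 0.67472229, 0.64247154]), 'moment': array([-0.01832422, -0.00550953,  0.0239145 ]), 'gripper_force': 0.0, 'width': 0.08543702327274318}
```

View pics/top0b.png

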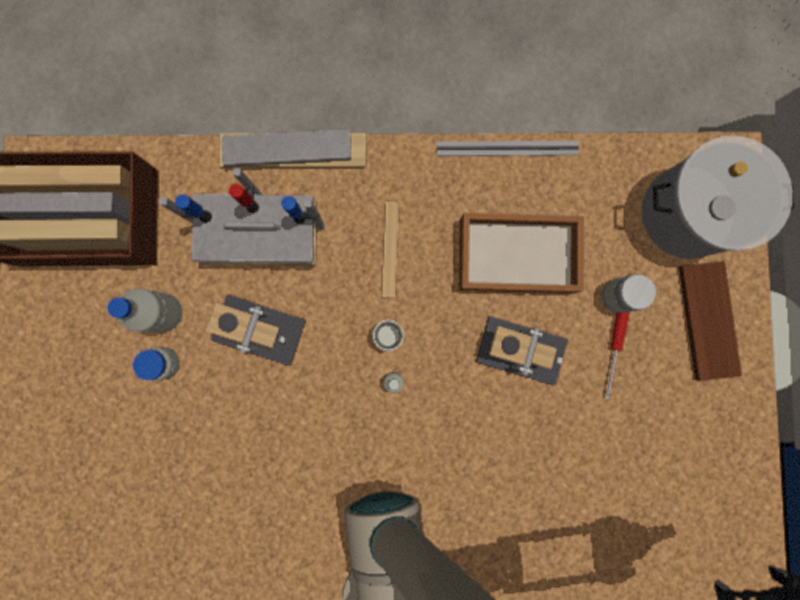

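View pics/scene0b.png

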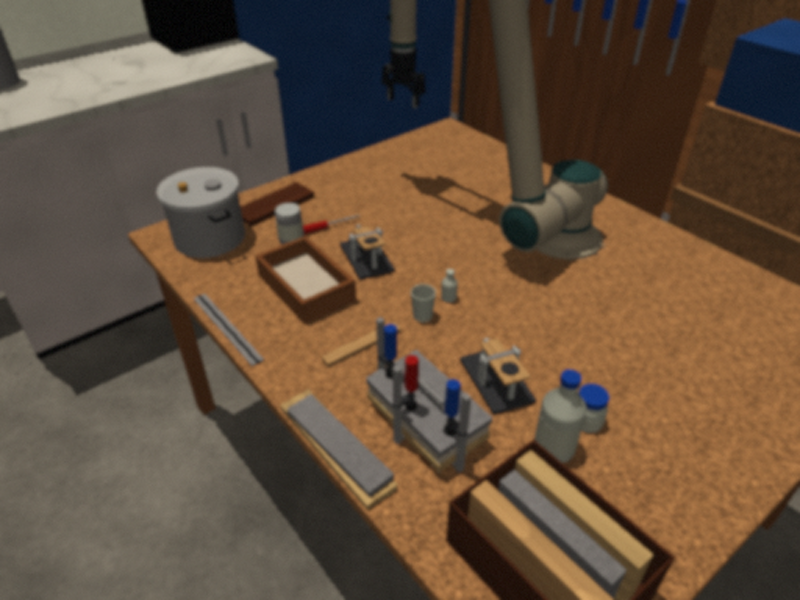

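The top view (800x600) shows the target stand at about (256,329). Its disc blade points left (+y), its pivot rod runs (259,310)–(246,348), and its tail points right. The resin bottle (150,312) and jar (155,364) stand to the left. The scene view confirms the clamped mould is behind this stand.

```bash
python3 - <<'E'
from h import *
d=dict(np.load('pics/top0.png.npz')); im=d['pixels']; s=.64
hsv=cv2.cvtColor(im,cv2.COLOR_BGR2HSV)
roi=np.zeros(im.shape[:2],np.uint8); roi[int(290*s):int(368*s),int(203*s):int(310*s)]=255
# dark / bluish plate & whole stand: not cork
b,g,r=[im[...,i].astype(int) for i in range(3)]
m=((r-b<25)&(roi>0)).astype(np.uint8)*255
plate=((r-b<18)&(r<75)&(roi>0)).astype(np.uint8)*255
cs=max(cv2.findContours(m,cv2.RETR_EXTERNAL,cv2.CHAIN_APPROX_NONE)[0],key=cv2.contourArea)
rect=cv2.minAreaRect(cs); print(rect)
box=cv2.boxPoints(rect); P=np.array([ray(d,p,.012) for p in box]); print(P.round(4), P.mean(0))
print(np.linalg.norm(np.diff(P,axis=0),axis=1))
c=cv2.resize(im[175:245,100:210],None,fx=7,fy=7,interpolation=cv2.INTER_CUBIC)
cv2.imwrite('pics/crop0.png',c)
# bottle blue caps
mb=((b-r>50)).astype(np.uint8)
n,l,st,ce=cv2.connectedComponentsWithStats(mb)
for i in range(1,n):
    if st[i,4]>30: print('blue',ce[i],st[i], ray(d,ce[i],.2).round(3), ray(d,ce[i],.08).round(3))
E
```

```text
((164.70001220703125, 211.39999389648438), (52.810035705566406, 31.939001083374023), 18.434947967529297)
[[0.5224 0.3667 0.012 ]
 [0.618  0.3356 0.012 ]
 [0.5628 0.1772 0.012 ]
 [0.4675 0.2092 0.012 ]] [0.5426574  0.27216407 0.012     ]
[0.10052872 0.16778102 0.10054309]
blue [118.8989899  130.14141414] [112 125  17  13  99] [0.759 0.352 0.2  ] [0.788 0.395 0.08 ]
blue [185.         130.51219512] [180 126  12  12  82] [0.757 0.176 0.2  ] [0.785 0.196 0.08 ]
blue [ 75.54609929 196.4822695 ] [ 69 191  14  12 141] [0.582 0.464 0.2  ] [0.589 0.52  0.08 ]
blue [ 94.73509934 233.13576159] [ 85 224  20  19 302] [0.485 0.412 0.2  ] [0.48  0.462 0.08 ]
```

View pics/crop0.png

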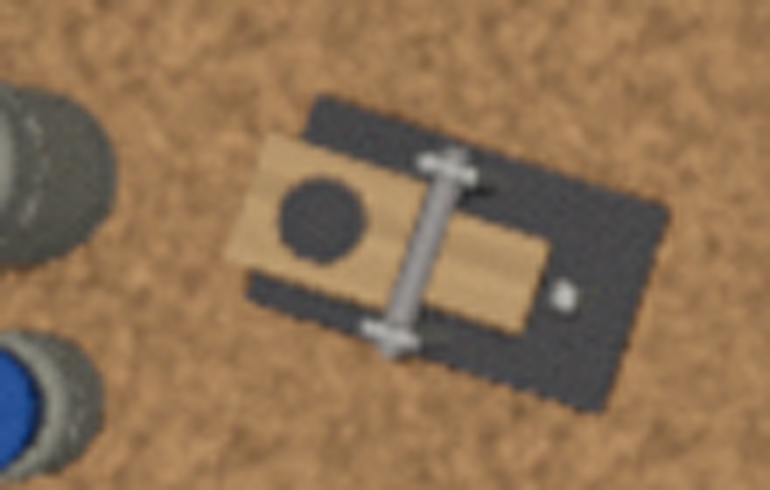

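The crop shows the plate corners at (320,95), (668,207), (602,410) and (247,300). The pivot runs from (450,160) to (390,345), with the disc blade at its left and the tail at its right. I'll check the stand pose against these points.

```bash
python3 - <<'E'
from h import *
d=dict(np.load('pics/top0.png.npz'))
q=lambda u,v,z: ray(d,(100+(u+.5)/7-.5,175+(v+.5)/7-.5),z)
P=np.array([q(*p,.012) for p in [(320,95),(668,207),(602,410),(247,300)]]);print(P.round(4),P.mean(0))
for a,b in((0,1),(3,2)): v=P[a]-P[b]; print(np.degrees(np.arctan2(-v[0],v[1])))
a,b=q(450,160,.08),q(390,345,.08); print(a,b,(a+b)/2,np.degrees(np.arctan2((a-b)[1],(a-b)[0])))
print('disc',q(322,220,.085),'post',q(564,297,.068))
E
```

```text
[[0.6172 0.3338 0.012 ]
 [0.5642 0.1765 0.012 ]
 [0.473  0.2065 0.012 ]
 [0.5248 0.3659 0.012 ]] [0.54479441 0.27065835 0.012     ]
-18.60840052828477
-18.00340295571728
[0.58319342 0.25944319 0.08      ] [0.50482625 0.28455554 0.08      ] [0.54400984 0.27199937 0.08      ] -17.76778534322855
disc [0.55814394 0.312168   0.085     ] post [0.52412739 0.2132113  0.068     ]
```

Call:
send_rows([
  {"gripper": 1, "linear": [0.025, 0.05, 0.02], "delta_rot": [0, 0, 0.13]},
  {"gripper": 1, "linear": [0.045, 0.09, 0.02], "delta_rot": [0, 0, 0.26]},
  {"gripper": 1, "linear": [0.065, 0.13, 0.02], "delta_rot": [0, 0, 0.39]},
  {"gripper": 1, "linear": [0.085, 0.17, 0.02], "delta_rot": [0, 0, 0.52]},
  {"gripper": 1, "linear": [0.105, 0.21, 0.02], "delta_rot": [0, 0, 0.65]},
  {"gripper": 1, "linear": [0.125, 0.25, 0.02], "delta_rot": [0, 0, 0.78]},
  {"gripper": 1, "linear": [0.145, 0.29, 0.02], "delta_rot": [0, 0, 0.91]},
  {"gripper": 1, "linear": [0.165, 0.33, 0.02], "delta_rot": [0, 0, 1.026]},
])

```text
clock: 0.9
position: [0.2945, -0.2284, 0.2512]
ee_rot: [0.0, 0.809, 0.588, 0.0]
contact_force: [1.3, -0.2, 0.8]
width: 0.0003
gripper_force: 0.0
```

Call:
send_rows([
  {"gripper": 1, "linear": [0.02, 0.04, 0], "delta_rot": [0, 0, 0]},
  {"gripper": 1, "linear": [0.04, 0.08, 0], "delta_rot": [0, 0, 0]},
  {"gripper": 1, "linear": [0.06, 0.12, 0], "delta_rot": [0, 0, 0]},
  {"gripper": 1, "linear": [0.08, 0.16, 0], "delta_rot": [0, 0, 0]},
  {"gripper": 1, "linear": [0.1, 0.2, 0], "delta_rot": [0, 0, 0]},
  {"gripper": 1, "linear": [0.12, 0.24, 0], "delta_rot": [0, 0, 0]},
  {"gripper": 1, "linear": [0.14, 0.28, 0], "delta_rot": [0, 0, 0]},
  {"gripper": 1, "linear": [0.16, 0.32, 0], "delta_rot": [0, 0, 0]},
])

```text
clock: 1.7
position: [0.4545, 0.0916, 0.2511]
ee_rot: [0.0, 0.81, 0.586, -0.0]
contact_force: [0.8, -1.0, -0.5]
width: 0.0
gripper_force: 0.0
```

Call:
send_rows([
  {"gripper": 1, "linear": [0.02, 0.04, 0], "delta_rot": [0, 0, 0]},
  {"gripper": 1, "linear": [0.04, 0.08, 0], "delta_rot": [0, 0, 0]},
  {"gripper": 1, "linear": [0.06, 0.12, -0.02], "delta_rot": [0, 0, 0]},
  {"gripper": 1, "linear": [0.077, 0.141, -0.06], "delta_rot": [0, 0, 0]},
  {"gripper": 1, "linear": [0.077, 0.141, -0.1], "delta_rot": [0, 0, 0]},
  {"gripper": 1, "linear": [0.077, 0.141, -0.13], "delta_rot": [0, 0, 0]},
  {"gripper": 1, "linear": [0.077, 0.141, -0.13], "delta_rot": [0, 0, 0]},
])

```text
clock: 2.4
position: [0.5274, 0.2298, 0.1163]
ee_rot: [-0.002, 0.81, 0.586, -0.005]
contact_force: [-0.3, -0.4, -0.6]
width: -0.0002
gripper_force: 0.0
```

```bash
python3 - <<'E'
from h import *
s=get_state(); print(s['position'],s['qpos'],s['contact_force'])
d=grab('scene','s1.png'); im=d['pixels']
p=proj(d,[.544,.2715,.09])[0]; u,v=p.astype(int); print(p)
a=im[v-70:v+50,u-80:u+80]; 
t=grab('top','t1.png'); p=proj(t,[.544,.2715,.08])[0]; u,v=p.astype(int)
b=t['pixels'][v-60:v+60,u-80:u+80]
cv2.imwrite('pics/c1.png',cv2.resize(np.vstack([a]),None,fx=5,fy=5,interpolation=cv2.INTER_CUBIC))
E
```

```text
[0.52743668 0.2298399  0.11634433] [ 2.90108319e-01  3.67908923e-01  1.66995842e+00 -1.24888424e-04
  1.11507611e+00  6.07607409e-01] [-0.2788086  -0.4251702  -0.56741295]
[319.95046054 224.38541284]
```

View pics/c1.png

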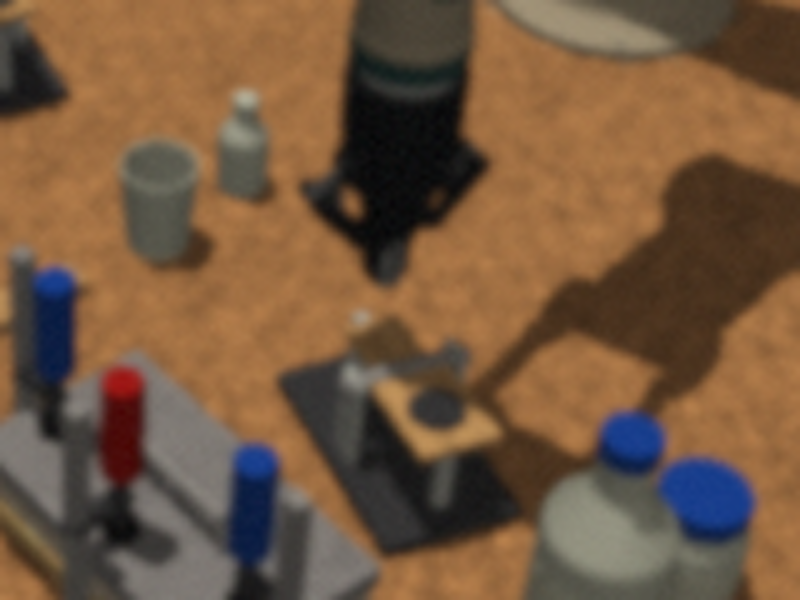

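The scene crop shows the closed fingertip at (388,275), above the tail at (385,335), with both clear of the ears and post. Next I push the tail down.

Call:
send_rows([
  {"gripper": 1, "linear": [0, 0, -0.015], "delta_rot": [0, 0, 0]},
  {"gripper": 1, "linear": [0, 0, -0.03], "delta_rot": [0, 0, 0]},
  {"gripper": 1, "linear": [0, 0, -0.04], "delta_rot": [0, 0, 0]},
  {"gripper": 1, "linear": [0, 0, -0.048], "delta_rot": [0, 0, 0]},
  {"gripper": 1, "linear": [0.0005, 0.0015, -0.055], "delta_rot": [0, 0, 0]},
  {"gripper": 1, "linear": [0.001, 0.003, -0.062], "delta_rot": [0, 0, 0]},
  {"gripper": 1, "linear": [0.0015, 0.005, -0.068], "delta_rot": [0, 0, 0]},
  {"gripper": 1, "linear": [0.002, 0.006, -0.072], "delta_rot": [0, 0, 0]},
])

```text
clock: 3.3
position: [0.5334, 0.237, 0.049]
ee_rot: [-0.0, 0.81, 0.586, 0.0]
contact_force: [-0.4, -0.2, 1.9]
width: 0.0
gripper_force: 0.8
```

Call:
send_rows([
  {"gripper": 1, "linear": [0.0005, 0.001, -0.004], "delta_rot": [0, 0, 0]},
  {"gripper": 1, "linear": [0.001, 0.003, -0.008], "delta_rot": [0, 0, 0]},
  {"gripper": 1, "linear": [0.001, 0.003, -0.008], "delta_rot": [0, 0, 0]},
])

```text
clock: 3.6
position: [0.5338, 0.2398, 0.0405]
ee_rot: [-0.0, 0.81, 0.586, -0.001]
contact_force: [0.3, 0.1, 0.2]
width: 0.0002
gripper_force: 0.0
```

```bash
python3 - <<'E'
from h import *
s=get_state(); print(s['position'],s['contact_force'])
d=grab('scene','s2.png'); im=d['pixels']
u,v=proj(d,[.544,.2715,.09])[0].astype(int)
cv2.imwrite('pics/c2.png',cv2.resize(im[v-70:v+50,u-80:u+80],None,fx=5,fy=5,interpolation=cv2.INTER_CUBIC))
E
```

```text
[0.53382925 0.23984587 0.04052966] [0.32969073 0.06538631 0.21722229]
```

View pics/c2.png

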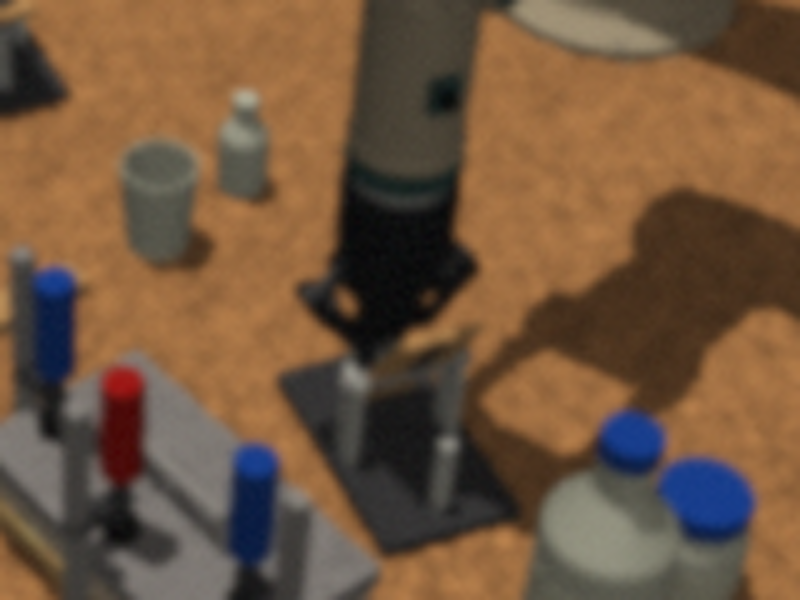

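The scene crop shows the blade raised and nearly edge-on to the camera. Its far edge runs about (380,372)–(475,328). I'll convert that edge into an angle.

```bash
python3 - <<'E'
from h import *
d=dict(np.load('pics/s2.png.npz')); u,v=proj(d,[.544,.2715,.09])[0].astype(int)
X=np.array([.95,-.312,0]);Y=np.array([.312,.95,0]);Z=np.array([0,0,1]);O=np.array([.544,.2715,.075])
for th in(.6,.8,.9,1,1.1,1.2):
    e=O+.078*(np.cos(th)*Y+np.sin(th)*Z)
    print(th,((proj(d,[e+.028*X,e-.028*X])-[u-80,v-70]+.5)*5-.5).round().tolist())
E
```

```text
0.6 [[420.0, 400.0], [500.0, 377.0]]
0.8 [[414.0, 375.0], [495.0, 353.0]]
0.9 [[410.0, 363.0], [491.0, 341.0]]
1 [[406.0, 351.0], [487.0, 329.0]]
1.1 [[402.0, 339.0], [482.0, 317.0]]
1.2 [[397.0, 328.0], [477.0, 306.0]]
```

Call:
send_rows([
  {"gripper": 1, "linear": [-0.002, -0.006, 0.03], "delta_rot": [0, 0, 0]},
  {"gripper": 1, "linear": [-0.002, -0.006, 0.07], "delta_rot": [0, 0, 0]},
  {"gripper": 1, "linear": [-0.002, -0.006, 0.11], "delta_rot": [0, 0, 0]},
  {"gripper": 1, "linear": [-0.002, -0.006, 0.15], "delta_rot": [0, 0, 0]},
  {"gripper": 1, "linear": [0, 0, 0.15], "delta_rot": [0, 0, 0]},
  {"gripper": 1, "linear": [0.013, 0.04, 0.15], "delta_rot": [0, 0, 0]},
  {"gripper": 1, "linear": [0.025, 0.08, 0.15], "delta_rot": [0, 0, 0]},
  {"gripper": 1, "linear": [0.035, 0.106, 0.15], "delta_rot": [0, 0, 0]},
])

```text
clock: 4.45
position: [0.5693, 0.3482, 0.1905]
ee_rot: [-0.001, 0.81, 0.587, 0.0]
contact_force: [-0.5, 0.8, -0.9]
width: 0.0001
gripper_force: 0.0
```

Call:
send_rows([
  {"gripper": 1, "linear": [0, 0, 0], "delta_rot": [0, 0, 0]},
  {"gripper": 1, "linear": [0, 0, -0.03], "delta_rot": [0, 0, 0]},
  {"gripper": 1, "linear": [0, 0, -0.06], "delta_rot": [0, 0, 0]},
  {"gripper": 1, "linear": [0, 0, -0.075], "delta_rot": [0, 0, 0]},
  {"gripper": 1, "linear": [0, 0, -0.075], "delta_rot": [0, 0, 0]},
])

```text
clock: 4.95
position: [0.5666, 0.3439, 0.1126]
ee_rot: [-0.001, 0.81, 0.586, -0.004]
contact_force: [0.3, -0.5, -0.3]
width: -0.0001
gripper_force: 0.0
```

Call:
send_rows([
  {"gripper": 1, "linear": [-0.003, -0.0095, 0], "delta_rot": [0, 0, 0]},
  {"gripper": 1, "linear": [-0.006, -0.019, 0.003], "delta_rot": [0, 0, 0]},
  {"gripper": 1, "linear": [-0.0085, -0.026, 0.008], "delta_rot": [0, 0, 0]},
  {"gripper": 1, "linear": [-0.011, -0.033, 0.012], "delta_rot": [0, 0, 0]},
  {"gripper": 1, "linear": [-0.013, -0.04, 0.015], "delta_rot": [0, 0, 0]},
  {"gripper": 1, "linear": [-0.015, -0.047, 0.017], "delta_rot": [0, 0, 0]},
  {"gripper": 1, "linear": [-0.019, -0.057, 0.018], "delta_rot": [0, 0, 0]},
])

```text
clock: 5.65
position: [0.5508, 0.2885, 0.1351]
ee_rot: [0.0, 0.81, 0.586, 0.001]
contact_force: [0.7, 0.8, 0.3]
width: -0.0001
gripper_force: 0.4
```

```bash
python3 - <<'E'
from h import *
s=get_state(); print(s['position'],s['contact_force'])
d=grab('scene','s3.png'); im=d['pixels']
u,v=proj(d,[.544,.2715,.09])[0].astype(int)
cv2.imwrite('pics/c3.png',cv2.resize(im[v-70:v+50,u-80:u+80],None,fx=5,fy=5,interpolation=cv2.INTER_CUBIC))
E
```

```text
[0.5507645  0.28851433 0.13509814] [0.6855092  0.78523213 0.26216086]
```

View pics/c3.png

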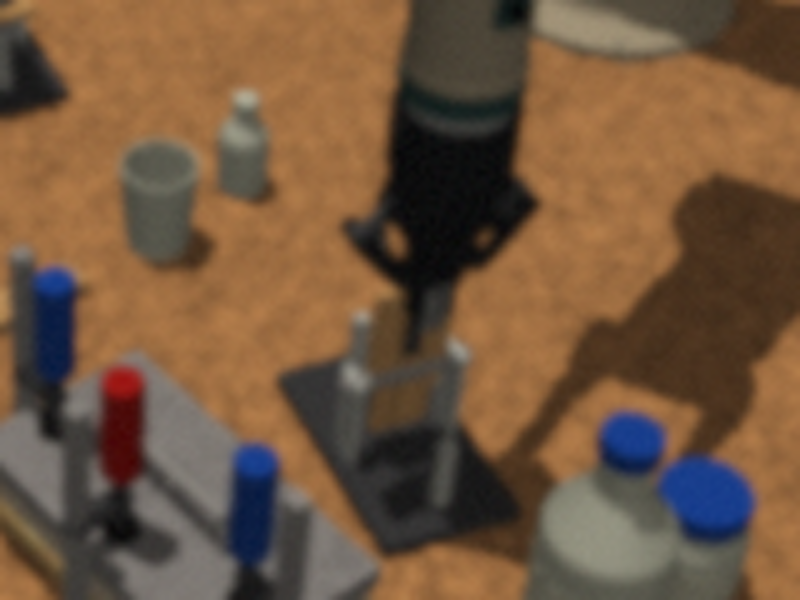

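The crop shows the blade upright, with its bar face at (405,330) against the closed fingers on the +y side and the stand in place. I continue along the arc over and down.

Call:
send_rows([
  {"gripper": 1, "linear": [-0.003, -0.0095, -0.002], "delta_rot": [0, 0, 0]},
  {"gripper": 1, "linear": [-0.006, -0.019, -0.006], "delta_rot": [0, 0, 0]},
  {"gripper": 1, "linear": [-0.009, -0.0285, -0.01], "delta_rot": [0, 0, 0]},
  {"gripper": 1, "linear": [-0.0125, -0.038, -0.0155], "delta_rot": [0, 0, 0]},
  {"gripper": 1, "linear": [-0.015, -0.045, -0.023], "delta_rot": [0, 0, 0]},
  {"gripper": 1, "linear": [-0.017, -0.052, -0.0315], "delta_rot": [0, 0, 0]},
  {"gripper": 1, "linear": [-0.018, -0.055, -0.039], "delta_rot": [0, 0, 0]},
  {"gripper": 1, "linear": [-0.019, -0.058, -0.0465], "delta_rot": [0, 0, 0]},
])

```text
clock: 6.5
position: [0.5309, 0.2303, 0.0869]
ee_rot: [-0.0, 0.81, 0.586, -0.0]
contact_force: [0.8, 0.5, 1.4]
width: -0.0002
gripper_force: 0.4
```

Call:
send_rows([
  {"gripper": 1, "linear": [-0.0005, -0.001, -0.004], "delta_rot": [0, 0, 0]},
  {"gripper": 1, "linear": [-0.0005, -0.001, -0.008], "delta_rot": [0, 0, 0]},
  {"gripper": 1, "linear": [-0.0005, -0.001, -0.01], "delta_rot": [0, 0, 0]},
  {"gripper": 1, "linear": [-0.0005, -0.001, -0.01], "delta_rot": [0, 0, 0]},
])

```text
clock: 6.9
position: [0.5306, 0.2294, 0.0798]
ee_rot: [0.0, 0.81, 0.587, -0.0]
contact_force: [-4.0, -1.6, 13.7]
width: -0.0003
gripper_force: 6.8
```

Contact at z = 80 mm with 14 N means the paddle is down on its rest. I lift off and look.

Call:
send_rows([
  {"gripper": 1, "linear": [0, 0, 0.03], "delta_rot": [0, 0, 0]},
  {"gripper": 1, "linear": [0, 0, 0.08], "delta_rot": [0, 0, 0]},
  {"gripper": 1, "linear": [0, 0, 0.13], "delta_rot": [0, 0, 0]},
  {"gripper": 1, "linear": [-0.02, -0.04, 0.17], "delta_rot": [0, 0, 0]},
  {"gripper": 1, "linear": [-0.04, -0.08, 0.17], "delta_rot": [0, 0, 0]},
  {"gripper": 1, "linear": [-0.06, -0.12, 0.17], "delta_rot": [0, 0, 0]},
  {"gripper": 1, "linear": [-0.08, -0.16, 0.17], "delta_rot": [0, 0, 0]},
  {"gripper": 1, "linear": [-0.08, -0.16, 0.17], "delta_rot": [0, 0, 0]},
])

```text
clock: 7.7
position: [0.4482, 0.0662, 0.2481]
ee_rot: [0.001, 0.811, 0.585, -0.001]
contact_force: [-0.1, 0.8, -0.4]
width: 0.0001
gripper_force: 0.0
```

```bash
python3 - <<'E'
from h import *
s=get_state(); print(s['position'],s['contact_force'])
d=grab('scene','s4.png'); t=grab('top','t4.png')
u,v=proj(d,[.544,.2715,.09])[0].astype(int); a=d['pixels'][v-40:v+40,u-50:u+50]
b=t['pixels'][175:255,100:200]
cv2.imwrite('pics/c4.png',cv2.resize(np.hstack([a,b]),None,fx=4,fy=4,interpolation=cv2.INTER_CUBIC))
E
```

```text
[0.4482043  0.06619707 0.24808247] [-0.08343022  0.84034722 -0.41839452]
```

View pics/c4.png

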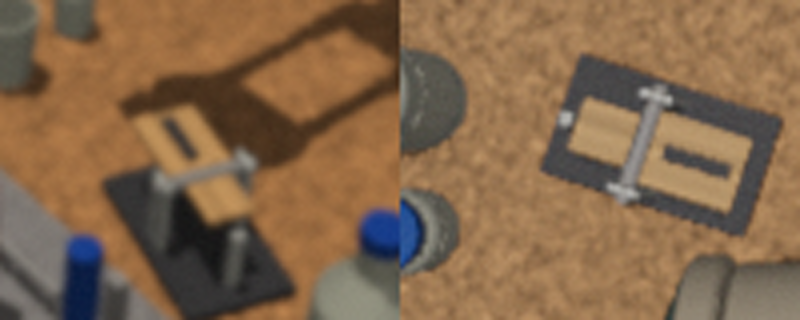

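Both views show the bar face up (bar at (180,138) in the scene crop and (697,160) in the top crop). The blade lies level on the -y side, and the stand has not moved.

```bash
python3 -c "
from rig import sign_off; print(sign_off())"
```

```text
the job is handed in; nothing more can be done
None
```

The flag in front of the clamped mould is tipped right over with its bar face up and its stand where it was, nothing else was touched, and the job is handed in; no verdict came back.

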